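# Clamp the square tube in its bench vise

## Robot

A 6-joint arm with a two-finger parallel gripper is mounted at the origin on the work surface. World frame = base frame: x ahead of the robot, y to its left, z up, the work surface at z = 0. Lengths are in m, angles in degrees, forces in N, time in s.
With the tool pointing down it reaches from about 0.3 to 0.75 m from the base axis. Payload 8.5 kg.
Tool frame: the origin (TCP) lies at the very end of the fingers, on their centre line; the grasp point (between the pads) lies 19 mm behind it; x points along the fingers, y is the direction in which the jaws open and shut, and the axes are right-handed (so a half turn about x gives the same grasp; the last joint's range is limited). The gripper opens to 85 mm and grips with 20 to 120 N. Pads are 22 mm wide; open, the fingers measure 114 mm over their backs; the gripper's body (76 mm by 85 mm) begins 54 mm behind the grasp point. The pads swing forward as they close: fully open they stand 13 mm farther back than shut.
Start: joints at [-82.065, 21.807, 74.336, -0, 83.858, -12.336], TCP at [0.191, -0.516, 0.231] pointing down, gripper open.
Joint ranges: [-178.18, 178.18], [-50.72, 133.34], [12.68, 142.11], [-81.47, 261.47], [9.98, 163.14], [-165.26, 165.26]. Speed limits (degrees/s): [136.94, 136.94, 180, 180, 180, 180].

## Interface

Orientations are given as a 3x3 rotation matrix whose columns are the frame's x, y, z axes.
In Python, from rig import env, eyes, close_job gives the robot as it stands.
- The arm moves only by the shell command python3 -m pendant 'ROWS' [OPENING] [FORCE]. ROWS is a JSON object of lists of equal length, an entry for each row: "travel": the shift along the world's x, y, z in mm, a list of three; "delta_rot": the turn, a rotation vector about the world's x, y, z in rad, a list of three. In form: {"travel": [[x, y, z], ...], "delta_rot": [[wx, wy, wz], ...]}. A call has 1 to 20 rows; each row shifts and turns the commanded pose from where the row before left it; what a row does not reach is not made up. A row lasts 1/12 s, in which the tool goes at most 41.7 mm and 7.16 degrees, less where a joint would pass 70% of its speed; a pose out of reach is approached as far as the arm can. A call with a gripper value outside its range is refused whole. OPENING is the finger opening in mm, from 0 to 85.4, set as the call begins (- or left out, the last holds). The fingers move at their own pace and stop on an object; FORCE is the grip in N (left out, the last holds). Time passes only in rows, so rows that do not move let the fingers close. It gives the time, the measured TCP pose, the force and the opening at its end, in the units of the state.
- env.observe(): the state, without advancing time (a new reading comes with each control period).
- eyes.get_image(name): name is "side" or "top" or "wrist"; returns the picture (420x560x3 uint8, red, green, blue); there is no depth.
- eyes.camera_model(name): a dict with "vfov" (degrees; the focal length in pixels is half the picture's height over the tangent of half this angle, whatever the lens; pixels are square), "cx", "cy" (the principal point, pixels), "k1" (the pictures are not rectified: a ray, as slopes to the right and down, at radius r is drawn at 1 + k1 r^2 times it, then the intrinsics apply), "pose" (4x4, takes a point from camera to world coordinates). Camera axes: x right, y up, looking along -z (the intrinsics and any distortion apply to the point x, -y, -z); pixel columns grow to the right and rows downward; lengths in m; the calibration is good to about 2 mm. A picture is of the moment at which its call begins: read the wrist's pose just before it. camera_model takes no time and is no camera call; for the wrist camera it gives the pose at the moment of the call.
- close_job(): hands the job in, once; it reports no verdict.
The state is a dict: "time_s": time; "q": joint angles; "qvel": joint speeds; "joint_efforts": joint torques, N m; "position": TCP position; "tool_rot": TCP orientation; "ft_force": force on the tool from outside, world axes, zero at the start; "wrist_torque": the same for the moment, N m; "grip_width": finger opening in m.
Only numpy, scipy, OpenCV 4.12 (cv2) and the standard library are available. Lean on these libraries where they do the work, as an engineer would, in place of code of your own. Each camera call takes 0.05 s, during which the arm holds its last target. There are 200 camera calls.

## Task

Two identical vises stand on the welding table: a short square tube lies loose between the jaws of one, a round pipe between the jaws of the other. Crank the handle of the vise with the square tube clockwise until its jaw clamps the tube tightly against the fixed jaw, then let go. Do not turn the crank of the vise with the round pipe.

Things in the scene. Friction and masses are not known exactly. Their poses are not given: they have to be found in the camera images.
- vise: Bolted vise in which the square tube lies: dark cast body, bright jaw plates, 250 x 90 mm, up to 20 degrees askew. Origin: on the table, straight below the crank's upright axis; x points from the crank along the screw to the fixed jaw. In this frame: crank housing x -35 to 35 mm, 80 mm high; bed 20 mm high; fixed jaw's face at x = 165 mm; both jaws 90 mm wide, tops 65 mm high.
- crank (a joint): Crank angle q (rad, 0 to 4.2) of that vise, clockwise from above = closing. Level arm, 96 mm high; at its end an upright black handle sleeve, free to spin, 22 mm in diameter, 96 to 146 mm above the table, centred at x = -60 cos q, y = +60 sin q mm in the vise frame. Takes 3 to 4 N at the handle, up to 15 N when tight, and stays where left. Meets the tube at about q = 3.25; 0.2 to 0.3 rad more is tight.
- jaw: Sliding jaw of that vise, moved by the crank 8 mm per radian towards the fixed jaw; the jaw faces are 56 - 8 q mm apart, driven through springs, so the crank gets gradually stiffer once the tube is pinched (overtightened, it gives back a little when let go but stays tight). Origin: middle of the lower edge of its clamping face, 20 mm above the table; axes as the vise.
- tube: Short square steel tube 30 x 30 x 140 mm, lying across the vise on the bed between the open jaws, a few degrees askew. Origin: centre of its underside; its y axis runs along its length, across the vise. It must stay on the bed and needs no handling: the jaw pushes it square and home.
- spare_handle (a point): Middle of the handle sleeve on the crank of the other, identical vise, which holds the round pipe (34 mm in diameter): 121 mm above the table. That crank is not to be turned.
There are look-alikes about, which are no part of the job. What is shaped like the tube but orange is not meant.

How it is judged (in metres and radians):
At the end, for the whole second after the job is handed in: The sliding jaw presses on the square tube with more than 4 N (crank past 3.2 rad), and the tube lies still, on the bed to within 10 mm, square to the jaws within 5 degrees and against the fixed jaw within 5 mm (contact force between jaw and tube above 4 N and value of joint crank above 3.2 rad and angle between the y axis of tube and the y axis of vise, either way round below 0.09 rad and x of tube in the frame of vise above 0.145 m and z of tube in the frame of vise below 0.03 m and linear speed of tube below 0.01 m/s); the robot touches nothing.
It fails at once if the crank of the vise with the round pipe is turned (its handle moves more than 20 mm) (distance of spare_handle from where it was at the start of the episode above 0.02 m).
It also fails if it takes over 38 s, if anything falls off the work surface, if the arm or the gripper's body presses on something with over 40 N, if the wrist force passes 120 N, or if a joint passes its speed limit or range.

## Working session

There is one attempt and no reset: what is moved stays moved. The work goes in short steps, Python scripts to look and compute and a shell command to move; the robot and the scene stay as the last step left them, time stands still between calls to the robot, and variables do not carry over. Pictures are saved under pics/ and viewed, about 8 in all and at most 12, crops included, and the job is handed in when it is done.

```bash
mkdir -p pics
cat > h.py <<'E'
import numpy as np, cv2
from rig import env, eyes
def K(m):
    f=210/np.tan(np.radians(m["vfov"]/2)); return f
def ray(m,u,v):
    f=K(m); x=(u-m["cx"])/f; y=(v-m["cy"])/f
    rd=np.hypot(x,y); r=rd
    for _ in range(30): r=rd/(1+m["k1"]*r*r)
    s=r/rd if rd else 1
    T=np.array(m["pose"]); d=T[:3,:3]@np.array([x*s,-y*s,-1]); return T[:3,3],d
def onz(m,u,v,z):
    o,d=ray(m,u,v); return o+d*(z-o[2])/d[2]
def proj(m,p):
    T=np.array(m["pose"]); c=T[:3,:3].T@(np.array(p)-T[:3,3]); x=c[0]/-c[2]; y=-c[1]/-c[2]
    s=1+m["k1"]*(x*x+y*y); f=K(m); return np.array([m["cx"]+f*x*s,m["cy"]+f*y*s])
def snap(n,tag):
    m=eyes.camera_model(n); im=eyes.get_image(n); cv2.imwrite(f"pics/{tag}.png",im[:,:,::-1]); return m,im
E
python3 - <<'E'
from h import *
for n in ("top","side"):
    m,im=snap(n,n+"0"); print(n,m["vfov"],m["cx"],m["cy"],m["k1"],np.round(m["pose"],3).tolist())
s=env.observe(); print(s["time_s"],s["position"],np.round(s["tool_rot"],2).tolist(),s["ft_force"])
E
```

```text
top 56.631101285073605 275.5789698183931 206.133114022144 -0.09882585159465986 [[-0.029, 0.999, -0.037, 0.477], [-0.999, -0.03, -0.025, 0.01], [-0.026, 0.037, 0.999, 0.965], [0.0, 0.0, 0.0, 1.0]]
side 46.678241523250726 277.61663276337555 210.29754525662608 -0.08912090252712336 [[-0.77, 0.465, -0.438, 0.079], [-0.638, -0.554, 0.535, 0.541], [0.006, 0.691, 0.723, 0.796], [0.0, 0.0, 0.0, 1.0]]
0.1 [ 0.1905162  -0.5156795   0.23079166] [[-0.0, 0.35, -0.94], [0.0, -0.94, -0.35], [-1.0, -0.0, -0.0]] [-0.53824614 -1.25729716 -0.03611446]
```

View pics/top0.png

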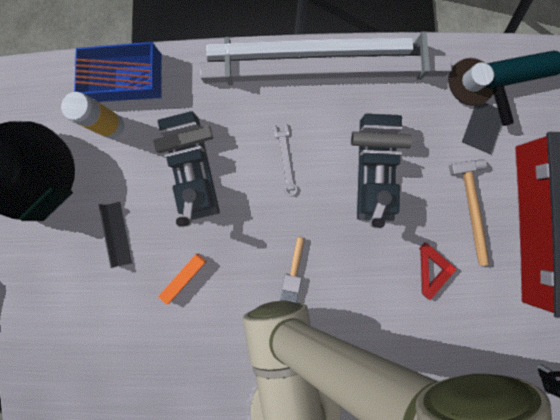

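View pics/side0.png

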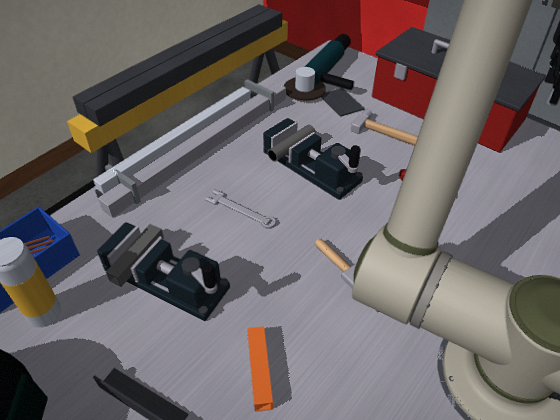

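The top view shows two vises, at about (190,170) and (381,170). The side view shows them at about (165,270) and (312,157). These could be mistaken for the tube:
- grey bar in the left vise, top (183,139)
- grey bar in the right vise, top (381,139)
- orange bar, top (182,279)
- dark channel, top (115,235)
- rails, top (310,60)

The left bar looks flat-sided and the right one round, so I'll check both in a close crop.

Run:
```python
from h import *
t=cv2.imread("pics/top0.png"); s=cv2.imread("pics/side0.png")
r=lambda a:cv2.resize(a,(400,300),interpolation=cv2.INTER_CUBIC)
cv2.imwrite("pics/crop1.png",np.vstack([np.hstack([r(s[210:330,90:250]),r(s[100:220,240:400])]),np.hstack([r(t[105:231,116:284]),r(t[105:231,306:474])])]))
```

```text
(no output)
```

View pics/crop1.png

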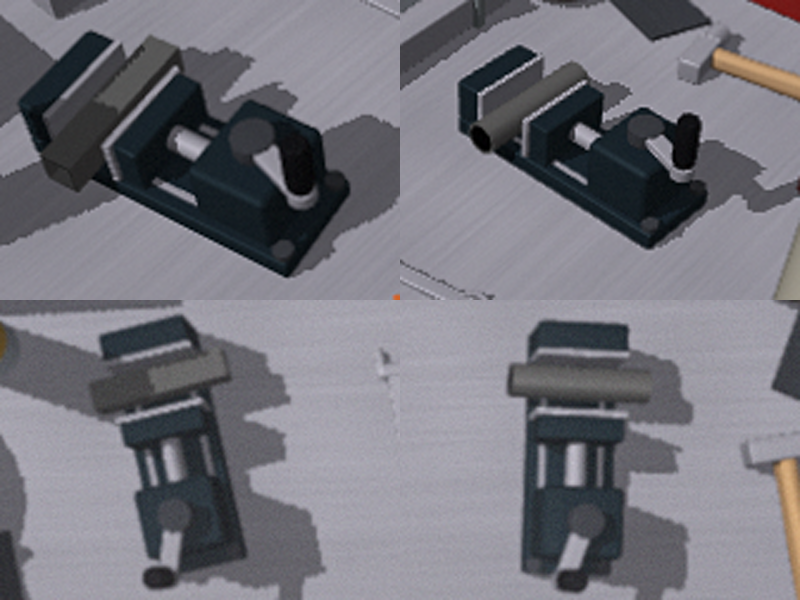

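The left vise holds the square tube: its bar is flat-sided with a square end (crop (60,160)). The right vise holds the round pipe, whose open round end is at crop (482,135). Next I'll measure the left vise's hub, handle and jaws.

Run:
```python
from h import *
mt,ms=eyes.camera_model("top"),eyes.camera_model("side")
T=lambda x,y:(116+x/2.381,105+(y-300)/2.381)
S=lambda x,y:(90+x/2.5,210+y/2.5)
def tri(a,b):
    o1,d1=ray(mt,*a);o2,d2=ray(ms,*b)
    A=np.c_[d1,-d2];s,t=np.linalg.lstsq(A,o2-o1,rcond=None)[0]
    p,q=o1+s*d1,o2+t*d2;return np.round((p+q)/2,4),round(np.linalg.norm(p-q),4)
print("hub",tri(T(175,517),S(252,138)))
print("handle top",tri(T(154,578),S(294,140)))
P=lambda x,y,z:onz(mt,*T(x,y),z)
h=P(175,517,.105);print("hub@105",h)
for n,(a,b) in dict(mov=((119,418),(207,402)),fix=((103,357),(190,335))).items():
    A,B=P(*a,.065),P(*b,.065);d=B-A
    print(n,A,B,np.linalg.norm(d),"mid",(A+B)/2,"xdir deg",np.degrees(np.arctan2(d[0],-d[1])), "hub-mid",np.linalg.norm(((A+B)/2-h)[:2]),np.degrees(np.arctan2(*((A+B)/2-h)[[1,0]])))
# base corners
print("base corners z20", P(245,556,.02),P(155,570,.02))
print("side handle@146",onz(ms,*S(294,122),.146),"bottom @96",onz(ms,*S(302,195),.096),"top@146",P(154,578,.146))
```

```text
hub (array([0.5384, 0.2266, 0.0919]), np.float64(0.0003))
handle top (array([0.4806, 0.2336, 0.1456]), np.float64(0.0003))
hub@105 [0.53733925 0.22324662 0.105     ]
mov [0.64045422 0.2879716  0.065     ] [0.65285885 0.19914554 0.065     ] 0.08968803974432256 mid [0.64665653 0.24355857 0.065     ] xdir deg 7.949984227729206 hub-mid 0.11118832985981632 10.525937631241973
fix [0.70272113 0.30378478 0.065     ] [0.720918   0.21520884 0.065     ] 0.09042578232361179 mid [0.71181956 0.25949681 0.065     ] xdir deg 11.609218125345908 hub-mid 0.17820622475643708 11.736853670916947
base corners z20 [0.50094037 0.17236622 0.02      ] [0.48923512 0.26640009 0.02      ]
side handle@146 [0.49137132 0.22306674 0.146     ] bottom @96 [0.47319425 0.24034852 0.096     ] top@146 [0.48048968 0.23333529 0.146     ]
```

```bash
python3 -m pendant '{"travel":[[19,26,5],[19,26,5],[19,26,5],[19,26,5],[19,26,0],[19,26,0],[19,26,0],[19,26,0],[19,26,0],[19,26,0],[19,26,0],[19,26,0]],"delta_rot":[[0,0,0],[0,0,0],[0,0,0],[0,0,0],[0,0,0],[0,0,0],[0,0,0],[0,0,0],[0,0,0],[0,0,0],[0,0,0],[0,0,0]]}' 60 60
python3 -m pendant '{"travel":[[4,34,0],[4,34,0],[4,34,0],[4,34,0],[4,34,0],[4,34,0],[4,34,0],[4,34,0],[4,34,0],[4,34,0],[4,34,0],[4,34,0],[4,20,0],[0,0,0]],"delta_rot":[[0,0,0],[0,0,0],[0,0,0],[0,0,0],[0,0,0],[0,0,0],[0,0,0],[0,0,0],[0,0,0],[0,0,0],[0,0,0],[0,0,0],[0,0,0],[0,0,0]]}'
python3 - <<'E'
from h import *
m,im=snap("wrist","w1"); s=env.observe(); print(s["time_s"],s["position"],np.round(s["tool_rot"],3).tolist(),s["q"])
print(m["vfov"],m["cx"],m["cy"],m["k1"],np.round(m["pose"],3).tolist(), proj(m,(.481,.2335,.146)))
E
```

```text
time_s: 1.1
position: [0.4191, -0.2024, 0.2511]
tool_rot: [[-0.0, 0.346, -0.938], [0.0, -0.938, -0.346], [-1.0, -0.0, 0.0]]
ft_force: [0.3, -0.2, 0.9]
grip_width: 0.0603
time_s: 2.27
position: [0.4704, 0.2273, 0.2507]
tool_rot: [[-0.001, 0.35, -0.937], [0.001, -0.937, -0.35], [-1.0, -0.001, 0.001]]
ft_force: [-0.6, 0.1, -0.8]
grip_width: 0.0603
2.3167 [0.47028396 0.22553486 0.25065212] [[-0.001, 0.349, -0.937], [-0.0, -0.937, -0.349], [-1.0, -0.0, 0.001]] [1.26009691e+01 1.81819151e+01 7.66580864e+01 1.20181741e-03
 8.52253654e+01 8.21627251e+01]
62.58204415692641 285.77940976510257 212.09011715889602 -0.02845172252365778 [[0.35, 0.89, 0.291, 0.545], [-0.937, 0.334, 0.107, 0.255], [-0.002, -0.31, 0.951, 0.394], [0.0, 0.0, 0.0, 1.0]] [283.61646863 195.12317082]
```

View pics/w1.png

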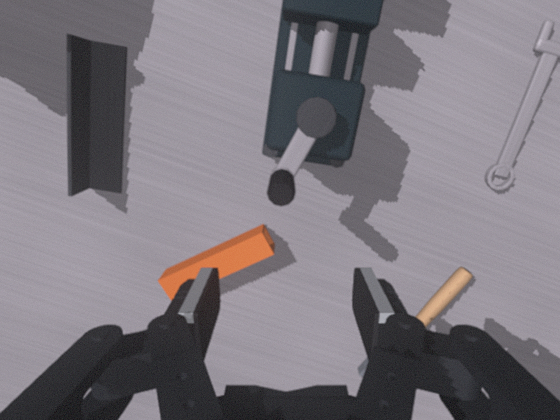

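The wrist view shows the handle top at about (281,192), the hub cap at (317,117), and a clear descent path. The prediction for the handle was (284,195), so they agree to within about 2 mm.

Run:
```python
from h import *
m=eyes.camera_model("wrist")
p=onz(m,281,192,.146);print(p)
for z in (.1,.11):
  h=onz(m,317,117,z);print(z,h,np.linalg.norm((p-h)[:2]))
print(onz(m,268,190,.146),onz(m,294,190,.146)); a,b=onz(m,285,71,.08),onz(m,365,84,.08);d=b-a;print("yaw",np.degrees(np.arctan2(d[0],-d[1])),np.linalg.norm(d))
a,b=onz(m,264,155,.02),onz(m,347,160,.02)
a,b=onz(m,283,24,.065),onz(m,377,28,.065)
s=env.observe();print((p-s["position"])*1000)
```

```text
[0.48241553 0.23430093 0.146     ]
0.1 [0.5411175  0.22502082 0.1       ] 0.0594309881942056
0.11 [0.54124994 0.22598722 0.11      ] 0.05941890021606276
[0.48048216 0.24385474 0.146     ] [0.48722102 0.22580666 0.146     ]
yaw 11.938390861396877 0.06938399675689204
[  12.13156369    8.76606933 -104.65212381]
```

```bash
python3 -m pendant '{"travel":[[6,5,-20],[6,4,-30],[0,0,-30],[0,0,-30],[0,0,-20],[0,0,-9],[0,0,0],[0,0,0]],"delta_rot":[[0,0,0],[0,0,0],[0,0,0],[0,0,0],[0,0,0],[0,0,0],[0,0,0],[0,0,0]]}' 60 60
python3 -m pendant '{"travel":[[0,0,0],[0,0,0],[0,0,0],[0,0,0],[0,0,0],[0,0,0],[0,0,0],[0,0,0]],"delta_rot":[[0,0,0],[0,0,0],[0,0,0],[0,0,0],[0,0,0],[0,0,0],[0,0,0],[0,0,0]]}' 10 60
python3 - <<'E'
from h import *
snap("wrist","w2")
E
```

```text
time_s: 2.98
position: [0.483, 0.2326, 0.1131]
tool_rot: [[0.001, 0.346, -0.938], [0.0, -0.938, -0.346], [-1.0, 0.0, -0.001]]
ft_force: [-0.0, 0.2, 0.1]
grip_width: 0.0598
time_s: 3.65
position: [0.4828, 0.2334, 0.1137]
tool_rot: [[0.002, 0.347, -0.938], [0.001, -0.938, -0.347], [-1.0, -0.0, -0.002]]
ft_force: [-2.4, 1.1, 6.6]
grip_width: 0.0203
```

View pics/w2.png

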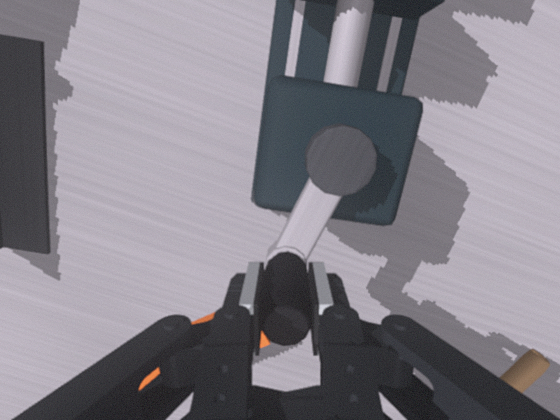

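The wrist view shows the sleeve at (287,295), held between the pads with an opening of about 20 mm. Next I'll work out the arc rows, about 8 degrees each.

Run:
```python
import numpy as np
t=np.radians(171.9-8*np.arange(0,26)); p=60*np.c_[np.cos(t),np.sin(t)]
for i in (0,6,12,18): print(i,np.round(np.diff(p,axis=0)[i:i+6],1).tolist(),"end",np.round(p[min(i+6,25)]+[541.5,225],1))
```

```text
0 [[1.8, 8.2], [2.9, 7.9], [3.9, 7.4], [4.9, 6.8], [5.8, 6.0], [6.6, 5.1]] end [508.  274.8]
6 [[7.3, 4.2], [7.8, 3.1], [8.1, 2.0], [8.3, 0.9], [8.4, -0.3], [8.2, -1.5]] end [556.1 283.2]
12 [[8.0, -2.6], [7.5, -3.7], [6.9, -4.7], [6.2, -5.6], [5.4, -6.4], [4.4, -7.1]] end [594.5 253.1]
18 [[3.4, -7.7], [2.3, -8.1], [1.2, -8.3], [-0.0, -8.4], [-1.2, -8.3], [-2.3, -8.0]] end [597.8 204.4]
```

```bash
python3 -m pendant '{"travel":[[1.8,8.2,0],[2.9,7.9,0],[3.9,7.4,0],[4.9,6.8,0],[5.8,6,0],[6.6,5.1,0],[0,0,0],[0,0,0]],"delta_rot":[[0,0,0],[0,0,0],[0,0,0],[0,0,0],[0,0,0],[0,0,0],[0,0,0],[0,0,0]]}'
```

```text
time_s: 4.37
position: [0.5082, 0.2767, 0.1137]
tool_rot: [[0.001, 0.347, -0.938], [0.004, -0.938, -0.347], [-1.0, -0.003, -0.003]]
ft_force: [-3.2, 9.6, 5.9]
grip_width: 0.0205
```

```bash
python3 -m pendant '{"travel":[[7.3,4.8,0],[7.8,3.7,0],[8.1,2.4,0],[8.3,0.9,0],[8.4,-0.3,0],[8.2,-1.5,0],[0,0,0]],"delta_rot":[[0,0,0],[0,0,0],[0,0,0],[0,0,0],[0,0,0],[0,0,0],[0,0,0]]}'
```

```text
time_s: 4.95
position: [0.5581, 0.2856, 0.1138]
tool_rot: [[0.004, 0.347, -0.938], [0.003, -0.938, -0.347], [-1.0, -0.001, -0.004]]
ft_force: [2.2, 4.3, 3.8]
grip_width: 0.02
```

```bash
python3 -m pendant '{"travel":[[8,-2.6,0],[7.5,-3.7,0],[6.9,-4.7,0],[6.2,-5.6,0],[5.4,-6.4,0],[4.4,-7.1,0],[0,0,0]],"delta_rot":[[0,0,0],[0,0,0],[0,0,0],[0,0,0],[0,0,0],[0,0,0],[0,0,0]]}'
python3 - <<'E'
from h import *
snap("wrist","w3")
E
```

```text
time_s: 5.53
position: [0.5964, 0.2541, 0.1138]
tool_rot: [[0.004, 0.346, -0.938], [0.001, -0.938, -0.346], [-1.0, 0.0, -0.004]]
ft_force: [3.1, -0.8, 3.8]
grip_width: 0.0201
```

View pics/w3.png

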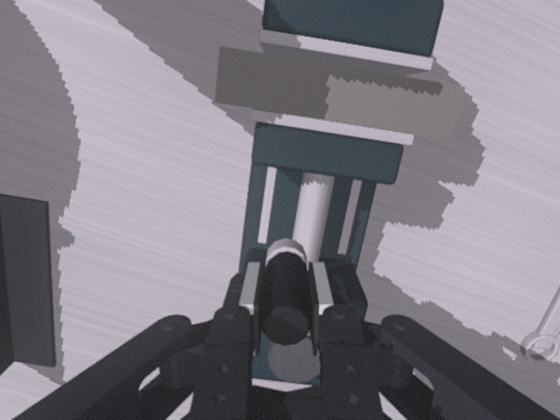

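The wrist view shows the handle still gripped at (287,295), with the tube lying between jaws that have nearly closed (sliding-jaw plate at (340,130), tube at (340,90)). q is about 2.85, so I'll continue.

```bash
python3 -m pendant '{"travel":[[3.4,-7.7,0],[2.3,-8.1,0],[1.2,-8.3,0],[0,-7,0],[0,0,0],[0,0,0],[0,0,0]],"delta_rot":[[0,0,0],[0,0,0],[0,0,0],[0,0,0],[0,0,0],[0,0,0],[0,0,0]]}'
```

```text
time_s: 6.17
position: [0.6024, 0.2231, 0.1137]
tool_rot: [[0.002, 0.346, -0.938], [-0.0, -0.938, -0.346], [-1.0, 0.001, -0.002]]
ft_force: [0.3, -0.9, 7.9]
grip_width: 0.0201
```

```bash
python3 -m pendant '{"travel":[[-0.5,-5,0],[-1,-5,0],[0,0,0],[0,0,0],[0,0,0]],"delta_rot":[[0,0,0],[0,0,0],[0,0,0],[0,0,0],[0,0,0]]}'
```

```text
time_s: 6.58
position: [0.6009, 0.2138, 0.1137]
tool_rot: [[0.003, 0.347, -0.938], [0.001, -0.938, -0.347], [-1.0, 0.0, -0.003]]
ft_force: [1.5, 1.1, 6.9]
grip_width: 0.0202
```

```bash
python3 -m pendant '{"travel":[[-1.2,-5,0],[0,0,0],[0,0,0],[0,0,0]],"delta_rot":[[0,0,0],[0,0,0],[0,0,0],[0,0,0]]}'
python3 - <<'E'
from h import *
m,im=snap("wrist","w4"); f=[]
for _ in range(3): f.append(env.observe()["ft_force"]); eyes.get_image("wrist")
print(np.round(f,1))
E
```

```text
time_s: 6.92
position: [0.5996, 0.2092, 0.1137]
tool_rot: [[0.003, 0.347, -0.938], [0.002, -0.938, -0.347], [-1.0, -0.0, -0.003]]
ft_force: [0.7, 4.2, 6.6]
grip_width: 0.0202
[[1.4 3.4 6.2]
 [0.6 3.3 7.3]
 [0.8 4.  6.6]]
```

View pics/w4.png

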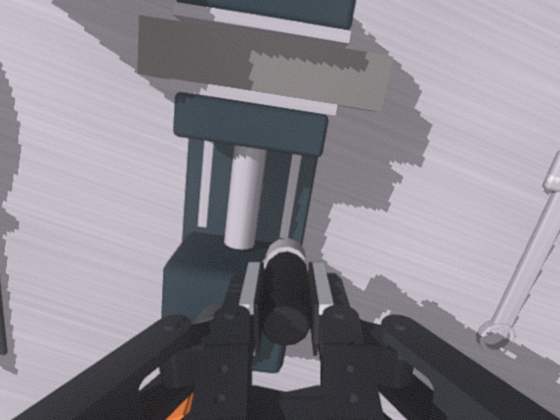

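```bash
python3 -m pendant '{"travel":[[-1.5,-5,0],[0,0,0],[0,0,0],[0,0,0]],"delta_rot":[[0,0,0],[0,0,0],[0,0,0],[0,0,0]]}'
```

```text
time_s: 7.45
position: [0.5979, 0.2044, 0.1137]
tool_rot: [[0.002, 0.347, -0.938], [0.002, -0.938, -0.347], [-1.0, -0.001, -0.003]]
ft_force: [-0.0, 5.0, 7.4]
grip_width: 0.02
```

```bash
python3 -m pendant '{"travel":[[0,0,0],[0,0,0],[0,0,0],[0,0,0],[0,0,0],[0,0,0]],"delta_rot":[[0,0,0],[0,0,0],[0,0,0],[0,0,0],[0,0,0],[0,0,0]]}' 60
python3 -m pendant '{"travel":[[0,0,10],[0,0,25],[0,0,30],[0,0,30],[0,0,30],[-15,0,10],[-30,0,0],[-20,0,0],[0,0,0],[0,0,0]],"delta_rot":[[0,0,0],[0,0,0],[0,0,0],[0,0,0],[0,0,0],[0,0,0],[0,0,0],[0,0,0],[0,0,0],[0,0,0]]}'
python3 - <<'E'
from h import *
m,im=snap("wrist","w5"); print(np.round(m["pose"],4).tolist())
E
```

```text
time_s: 7.95
position: [0.5976, 0.2032, 0.1121]
tool_rot: [[-0.0, 0.346, -0.938], [-0.0, -0.938, -0.346], [-1.0, -0.0, 0.0]]
ft_force: [0.2, 0.3, 0.3]
grip_width: 0.0599
time_s: 8.78
position: [0.5323, 0.2034, 0.2486]
tool_rot: [[0.002, 0.347, -0.938], [0.0, -0.938, -0.347], [-1.0, 0.0, -0.002]]
ft_force: [-0.8, 0.4, 0.4]
grip_width: 0.0601
[[0.3471, 0.8923, 0.2888, 0.6067], [-0.9378, 0.3305, 0.1059, 0.2311], [-0.0009, -0.3076, 0.9515, 0.3926], [0.0, 0.0, 0.0, 1.0]]
```

View pics/w5.png

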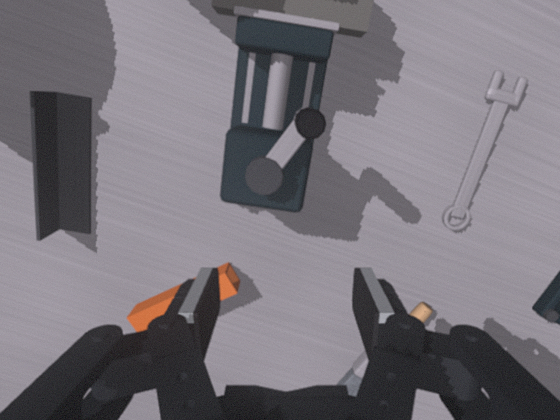

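The handle is released and stands at (311,123), with the hub at (264,176). I'll measure q and check the jaws from the fixed cameras.

Run:
```python
from h import *
m=eyes.camera_model("wrist"); p=onz(m,311,123,.146);h=onz(m,264,176,.105);d=p-h
print(p,h,np.linalg.norm(d[:2]),"q",np.radians(191.5-np.degrees(np.arctan2(d[1],d[0]))))
mt,t=snap("top","top1");ms,s=snap("side","side1")
t0=cv2.cvtColor(cv2.imread("pics/top0.png"),4)
print("spare diff",np.abs(t[105:231,340:420].astype(int)-t0[105:231,340:420]).mean())
r=lambda a:cv2.resize(a,(400,300),interpolation=cv2.INTER_CUBIC)
cv2.imwrite("pics/crop2.png",np.hstack([r(s[210:330,90:250]),r(t[105:231,116:284])])[:,:,::-1])
```

```text
[0.59954786 0.20965627 0.146     ] [0.54391937 0.22737005 0.105     ] 0.05838070326665769 q 3.650583616612647
spare diff 4.527546296296296
```

View pics/crop2.png

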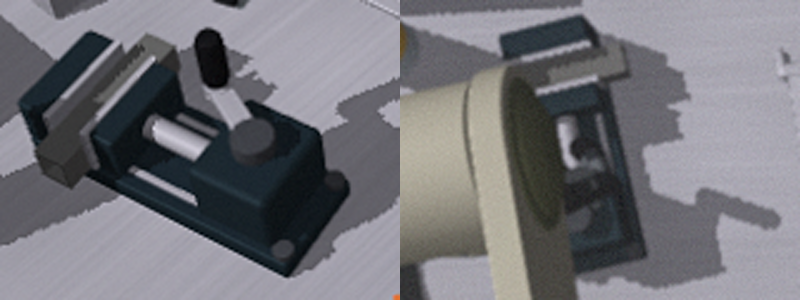

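The side crop shows the tube square and pinched between both jaw plates at (110,95). The handle stands clear at (212,55), and nothing touches the gripper.

```bash
python3 -c "
from rig import close_job
print(close_job())"
```

```text
the job is handed in; nothing more can be done
None
```

I cranked the left vise, the one holding the square tube, clockwise from about q = 0.35 to about 3.65 rad. I then let go, raised the gripper clear and handed the job in at about 9 s.

- **Tightness:** The handle's resistance rose to about 5 N by the end. After I let go, the crank measured q ≈ 3.65, within roughly 0.05 rad, so it gave back a little. That is past the 3.45 to 3.55 at which it should be tight. I had no way to measure the clamping force on the tube itself.
- **Tube:** In the last side picture it lies on the bed, square between the two jaw plates. I judged this by eye and did not measure it.
- **Robot:** It touches nothing; the tool force reads under 1 N.
- **Other vise:** The arm went nowhere near the round-pipe crank after passing about 0.1 m above it on the way in. I compared the before and after pictures of that vise, but a moderate overall difference (4.5 grey levels) does not settle it, and I did not measure its handle position again.

No check failed. The only disagreements were hub and handle positions differing by 2 to 3 mm between views, and a steady reading of about 7 N upward while gripping, which vanished on release.

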